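# Set a lantern-tripod leg to its mark and close the cam lever one-handed

## Robot

A 6-joint arm with a two-finger parallel gripper is mounted at the origin on the work surface. World frame = base frame: x ahead of the robot, y to its left, z up, the work surface at z = 0. Lengths are in m, angles in rad, forces in N, time in s.
With the tool pointing down it reaches from about 0.375 to 0.9 m from the base axis. Payload 3.1 kg.
Tool frame: the origin (TCP) lies midway between the tips of the shut fingers; the grasp point (between the pads) lies 19 mm behind it (manip.grasp_offset is the distance from the TCP to the grasp point, in m); z points along the fingers, y is the line along which they close (so a half turn about z gives the same grasp; the last joint's range is limited). The gripper opens to 85 mm and grips with 20 to 120 N. Pads are 22 mm wide; open, the fingers measure 114 mm over their backs; the gripper's body (76 mm by 85 mm) begins 54 mm behind the grasp point. The pads swing forward as they close: fully open they stand 13 mm farther back than shut.
Start: joints at [1.171, 0.527, 1.433, -0, 1.181, -0.178], TCP at [0.137, 0.61, 0.231] pointing down, gripper open.
Joint ranges: [-3.08, 3.08], [-0.75, 2.2], [0.22, 2.44], [-1.43, 4.57], [0, 2.65], [-2.85, 2.85]. Speed limits (rad/s): [2.79, 2.79, 3.14, 3.14, 3.14, 3.14].

## Interface

Orientations are given as a unit quaternion [x, y, z, w].
In Python, from station import sensors, cams, order, manip gives the robot as it stands.
- The arm moves only by the tool move_arm, never from a script. Its argument "targets" is a list of rows, each an object of numbers: "dx", "dy", "dz": the shift along the world's x, y, z normalised to -1 to 1, where 1 is 25 mm; "rx", "ry", "rz": the turn, a rotation vector about the world's x, y, z normalised to -1 to 1, where 1 is 30 degrees. A call has exactly 10 rows; each row shifts and turns the commanded pose from where the row before left it; what a row does not reach is not made up. A row lasts 1/8 s, in which the tool goes at most 62.5 mm and 10.7 degrees, less where a joint would pass 70% of its speed; a pose out of reach is approached as far as the arm can. A call with a number of a shift or a turn outside -1 to 1 is refused whole. A call with a gripper value outside its range is refused whole. "claw" is the opening in per cent of the stroke, from 0 (shut) to 100 (fully open), set as the call begins (left out, the last holds). The fingers move at their own pace and stop on an object; "newtons" is the grip in N (left out, the last holds). Time passes only in rows, so rows that do not move let the fingers close, or fill a call up. It gives the time, the measured TCP pose, the force, the opening and the grip force at its end, in the units of the state.
- sensors.sense(): the state, without advancing time (a new reading comes with each control period).
- cams.snapshot(name): name is "side" or "top" or "wrist"; returns the picture (480x640x3 uint8, red, green, blue); there is no depth.
- cams.camera_model(name): a dict with "fx", "fy", "cx", "cy" (pixels), "extrinsics" (4x4, takes a point from world to camera coordinates). Camera axes: x right, y down, z forward; pixel columns grow to the right and rows downward; lengths in m; the calibration is good to about 2 mm. The wrist camera is an equidistant fisheye: a pixel r from the principal point sees the ray r / f radians off the axis. A picture is of the moment at which its call begins: read the wrist's pose just before it. camera_model takes no time and is no camera call; for the wrist camera it gives the pose at the moment of the call.
- order.sign_off(): hands the job in; it is judged then, once.
The state is a dict: "t": time; "q": joint angles; "qd": joint speeds; "tau": joint torques, N m; "tcp_pos": TCP position; "tool_rot": TCP orientation; "force": force on the tool from outside, world axes, zero at the start; "ft_torque": the same for the moment, N m; "finger_gap": opening from 0.0 (shut) to 1.0 (fully open); "gripper_force": force on a finger pad.
Only numpy, scipy, OpenCV 4.12 (cv2) and the standard library are available. Lean on these libraries where they do the work, as an engineer would, in place of code of your own. Each camera call takes 0.05 s, during which the arm holds its last target. There are 200 camera calls.

## Task

Pinch the upright thumb tab of the sprung tripod leg, draw the leg out until its pointer is level with the mark clip on the scale rail, and pause there a moment with the cam lever still open. Then, keeping hold of the tab so that the leg stays at the mark, slide your fingertips down it to push the yoke-shaped cam lever fully closed, and finish still holding the leg at the mark: do not let go. Leave the mark clip and the things around the stand where they are.

Things in the scene. Friction and masses are not known exactly. Their poses are not given: they have to be found in the camera images.
- stand: fixed bamboo cradle board, 330 x 100 x 12 mm, carrying the telescopic leg of a lantern tripod, lying level. Origin on the table under the mouth of the dark sleeve; x points along the leg, out of the sleeve; z up. A scale rail with tick lines runs along its -y side.
- leg: aluminium leg, 16 mm square, slides level out of the dark sleeve along its x (70 mm travel), axis 45 mm above the table. Origin on the axis below the centre of its upright black thumb tab, which starts 26 mm from the sleeve mouth. A spring pulls it back in with 2 to 3 N whenever it is not held. y across, z up; same axes as the stand.
- tab_top (a point): centre of the top of the leg's thumb tab, 116 mm above the table. The tab is 24 mm long along x, 12 mm thick along y and stands straight up from the leg: pinch it from above across its thickness.
- pointer (a point): tip of the thin steel pointer bar (4 mm thick) that sticks out 45 mm from the leg's axis to the -y side, exactly level with the tab's centre along x; moves with the leg, 45 mm above the table
- mark (a point): the length mark: upright steel plate, 4 mm thick along x, of the small clip on the scale rail; its top is 58 mm above the table. This point is 45 mm from the leg's axis and 45 mm above the table. The leg is at the mark when the pointer is level with it along x. It lies 20 to 42 mm further out than the pointer starts.
- lever (a joint): steel yoke cam lever hinged over the sleeve mouth, 62 mm above the table. Two flat prongs, 16 mm wide, 6 thick, reach 88 mm out along the leg, one each side of the tab, 2 mm clear. 0 = open, sloping up 0.30 rad (prong ends up to 92 mm above the table); 0.30 = closed, level, tops at 65 mm. Starts at 0 to 0.04, stays where left, closes with 2 to 5 N: fingertips sliding down the tab push it down.
- lever_tip (a point): midway between the outer ends of the two prongs, at mid-thickness
- grinder: bystander: white ceramic pepper grinder with a bar knob, 60 wide, 159 tall (mm); origin at the centre of its underside
- shaker: bystander: stainless salt shaker, 42 wide, 74 tall, beside the stand (mm); origin at the centre of its underside
- cruet: bystander: empty glass cruet with handle, 72 wide, 140 tall (mm); origin at the centre of its underside
- trivet: bystander: round slatted bamboo trivet, 180 across, 14 thick (mm); origin at the centre of its underside
- tumbler: bystander: red plastic tumbler, 74 wide, 105 tall, beside the stand (mm); origin at the centre of its underside
- bowl: bystander: small blue ceramic bowl, 84 wide, 35 tall, on the robot's side of the stand (mm); origin at the centre of its underside
- jar: bystander: amber glass jar with steel cap, 64 wide, 85 tall (mm); origin at the centre of its underside

How it is judged:
On the way, in this order (a step that is already met when the one before it is completed fails the run):
1. the leg is held at the mark with the lever still open (x of pointer in the frame of mark between -0.005 and 0.005 m and contact force between the fingers and leg above 1.5 N and value of joint lever below 0.1 rad), for 0.3 s.
2. the lever is closed with the leg held at the mark (x of pointer in the frame of mark between -0.005 and 0.005 m and contact force between the fingers and leg above 1.5 N and value of joint lever above 0.26 rad), for 0.2 s.
At the end, for the whole second after the job is handed in: the pointer is within 5 mm of the mark along the leg, the cam lever is past 0.26 of its 0.30 rad, and the fingers still hold the leg (more than 1.5 N) (all of step 2); the arm keeps its last pose, push and grip.
It fails at once if the lever is pushed down (past 0.12 rad) while the leg is more than 12 mm from the mark (value of joint lever above 0.12 rad and not (x of pointer in the frame of mark between -0.012 and 0.012 m)).
It fails at once if the mark clip is moved more than 4 mm (distance of mark from where it was at the start of the episode above 0.004 m).
It fails at once if a bystander is moved more than 25 mm or tipped (distance of any of grinder, shaker, cruet, trivet, tumbler, bowl, jar from where it was at the start of the episode above 0.025 m or angle between any of grinder, shaker, cruet, trivet, tumbler, bowl, jar's own z axis and vertical above 0.4 rad).
It also fails if it takes over 42 s, if anything falls off the work surface, if the arm or the gripper's body presses on something with over 40 N, if the wrist force passes 120 N, or if a joint passes its speed limit or range.

## Working session

There is one attempt and no reset: what is moved stays moved. The work goes in short steps, Python scripts to look and compute and a tool call to move; the robot and the scene stay as the last step left them, time stands still between calls to the robot, and variables do not carry over. Pictures are saved under pics/ and viewed, at most 10 in all, crops included, and the job is handed in when it is done.

Besides the shell and the picture viewer there is one more tool, called after "Emit:" by a JSON object that holds its "fn" and its "kwargs", one argument or row to a line. move_arm: Moves the arm, as the interface text tells. Scaled input: -1 to 1 covers 25 mm each way for a shift and 30 degrees each way for a turn. Its arguments: {"type":"object","properties":{"targets":{"type":"array"},"claw":{"type":"number"},"newtons":{"type":"number"}},"required":["targets"]}

```bash
mkdir -p pics; python3 - <<'E'
from station import sensors,cams,order,manip
import cv2,numpy as np
for n in("top","side"):
    cv2.imwrite(f"pics/{n}0.png",cams.snapshot(n)[:,:,::-1]); m=cams.camera_model(n); print(n,m["fx"],m["cx"],m["cy"],np.round(m["extrinsics"],3).tolist())
s=sensors.sense(); print(s["t"],s["tcp_pos"],s["tool_rot"],manip.grasp_offset)
E
```

```text
top 570.3952687899035 316.9255108871458 245.07577335638254 [[-0.01, -1.0, 0.008, -0.004], [-0.99, 0.009, -0.138, 0.58], [0.138, -0.009, -0.99, 1.265], [0.0, 0.0, 0.0, 1.0]]
side 597.426572927736 321.2354070409924 244.26097924117147 [[0.699, -0.714, -0.023, -0.394], [-0.49, -0.456, -0.743, 0.352], [0.521, 0.531, -0.669, 1.338], [0.0, 0.0, 0.0, 1.0]]
0.1 [0.13722516 0.60910922 0.23043278] [ 1.10668978e-01  9.93856859e-01 -9.22185264e-04 -2.65328428e-04] 0.0187
```

View pics/top0.png

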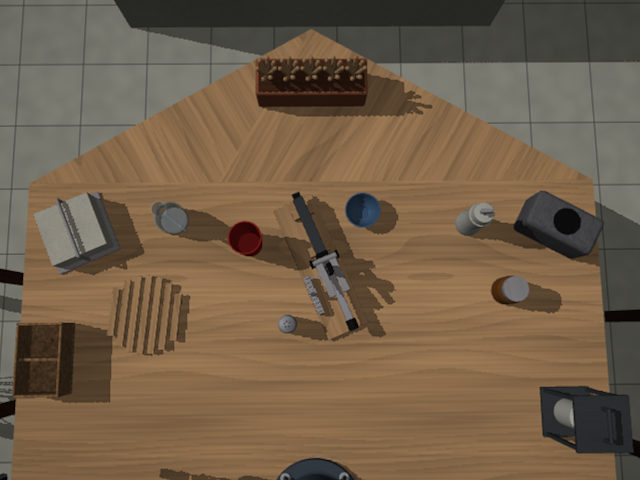

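View pics/side0.png

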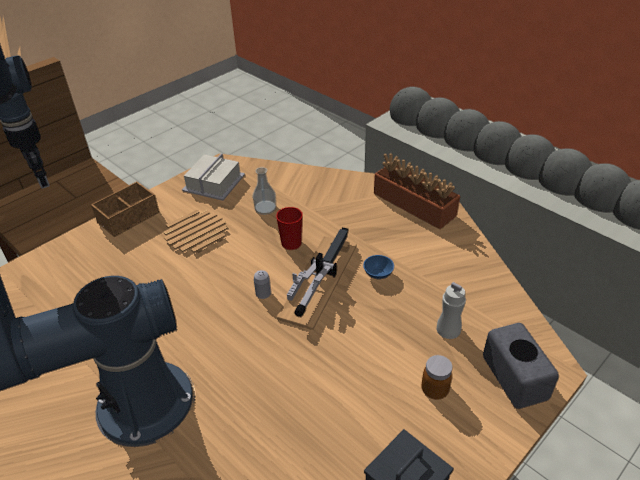

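The top view shows the stand at about (320,265), with the sleeve pointing up and away from the robot and the leg coming towards it. The scale rail is on the left, at about (314,295). The tumbler (245,238), bowl (363,210) and shaker (288,323) stand beside it. I'll zoom in on both views.

```bash
python3 - <<'E'
import cv2,numpy as np
a=cv2.imread("pics/top0.png")[235:335,275:375]; b=cv2.imread("pics/side0.png")[225:325,270:370]
cv2.imwrite("pics/z0.png",np.hstack([cv2.resize(i,(400,400),interpolation=cv2.INTER_CUBIC) for i in(a,b)]))
E
```

```text
(no output)
```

View pics/z0.png

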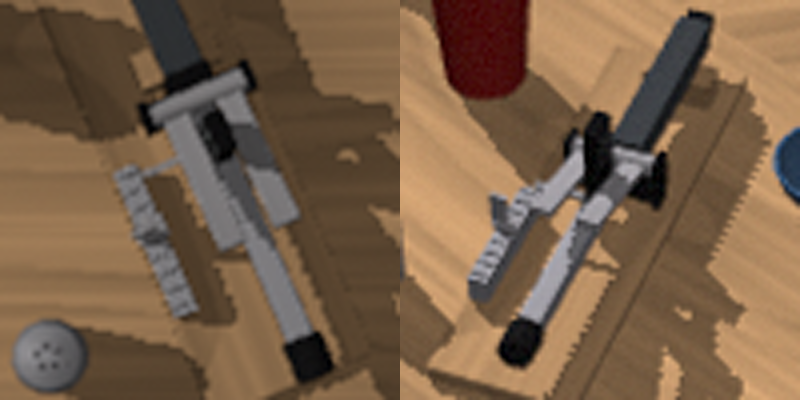

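```bash
cat > h.py <<'E'
import numpy as np,cv2
from station import sensors,cams,order,manip
def ray(m,u,v,fish=False):
    x,y=(u-m["cx"])/m["fx"],(v-m["cy"])/m["fy"]
    if fish:
        r=np.hypot(x,y); d=np.array([x/r*np.sin(r),y/r*np.sin(r),np.cos(r)])
    else: d=np.array([x,y,1.])
    E=np.array(m["extrinsics"]); return -E[:3,:3].T@E[:3,3],E[:3,:3].T@d
def at(m,u,v,z,fish=False):
    c,d=ray(m,u,v,fish); return c+d*(z-c[2])/d[2]
def pix(m,p,fish=False):
    E=np.array(m["extrinsics"]); q=E[:3,:3]@p+E[:3,3]
    if fish:
        a=np.arctan2(np.hypot(*q[:2]),q[2])/np.hypot(*q[:2]); return np.array([m["cx"]+m["fx"]*q[0]*a,m["cy"]+m["fy"]*q[1]*a])
    return np.array([m["cx"]+m["fx"]*q[0]/q[2],m["cy"]+m["fy"]*q[1]/q[2]])
E
python3 - <<'E'
from h import *
m=cams.camera_model("top");s=cams.camera_model("side")
tab=at(m,328,264.5,.116);cap=at(m,352,322,.055);sl=at(m,298,196,.057);pt=at(m,309.5,278,.045);mk=at(m,313,293,.055)
d=cap-sl;print("dir",np.degrees(np.arctan2(d[1],d[0])));
for n,p in dict(tab=tab,cap=cap,sl=sl,pt=pt,mk=mk).items():print(n,p.round(4))
print("side tab",at(s,270+198/4,225+115/4,.116),"mk",at(s,294,274,.058))
w=cams.camera_model("wrist");print(w["fx"],np.round(w["extrinsics"],3).tolist())
E
```

```text
dir -157.54863979237192
tab [ 0.5267 -0.032   0.116 ]
cap [ 0.4042 -0.0854  0.055 ]
sl [0.6908 0.033  0.057 ]
pt [0.5038 0.0082 0.045 ]
mk [0.4693 0.0006 0.055 ]
side tab [ 0.52596778 -0.03465736  0.116     ] mk [0.46956934 0.00447256 0.058     ]
371.64829954431775 [[0.22, 0.975, -0.002, -0.625], [0.94, -0.212, 0.268, -0.034], [0.261, -0.061, -0.963, 0.379], [0.0, 0.0, 0.0, 1.0]]
```

Emit:
{"fn": "move_arm", "kwargs": {
  "targets": [
    {"dx":0.6,"dy":-1,"rz":0.117},
    {"dx":0.6,"dy":-1,"rz":0.117},
    {"dx":0.6,"dy":-1,"rz":0.117},
    {"dx":0.6,"dy":-1,"rz":0.117},
    {"dx":0.6,"dy":-1,"rz":0.117},
    {"dx":0.6,"dy":-1,"rz":0.117},
    {"dx":0.6,"dy":-1,"rz":0.117},
    {"dx":0.6,"dy":-1,"rz":0.117},
    {"dx":0.6,"dy":-1,"rz":0.117},
    {"dx":0.6,"dy":-1,"rz":0.117}
  ],
  "claw": 47,
  "newtons": 35
}}

```text
schema error: expected keys dx, dy, dz, rx, ry, rz
```

Emit:
{"fn": "move_arm", "kwargs": {
  "targets": [
    {"dx":0.6,"dy":-1},
    {"dx":0.6,"dy":-1},
    {"dx":0.6,"dy":-1},
    {"dx":0.6,"dy":-1},
    {"dx":0.6,"dy":-1},
    {"dx":0.6,"dy":-1},
    {"dx":0.6,"dy":-1},
    {"dx":0.6,"dy":-1},
    {"dx":0.6,"dy":-1},
    {"dx":0.6,"dy":-1}
  ]
}}

```text
schema error: expected keys dx, dy, dz, rx, ry, rz
```

Emit:
{"fn": "move_arm", "kwargs": {
  "targets": [
    {"dx":0.6,"dy":-0.95,"dz":-0.2},
    {"dx":0.6,"dy":-0.95,"dz":-0.2},
    {"dx":0.6,"dy":-0.95,"dz":-0.2},
    {"dx":0.6,"dy":-0.95,"dz":-0.2},
    {"dx":0.6,"dy":-0.95,"dz":-0.2},
    {"dx":0.6,"dy":-0.95,"dz":-0.2},
    {},
    {},
    {},
    {}
  ]
}}

```text
schema error: expected keys dx, dy, dz, rx, ry, rz
```

```bash
python3 - <<'E'
from h import *
from scipy.spatial.transform import Rotation as R
s=sensors.sense();w=cams.camera_model("wrist");a=cams.snapshot("wrist")[:,:,::-1]
np.save("w1.npy",w,allow_pickle=True)
cv2.imwrite("pics/w1.png",a)
print(s["t"],s["tcp_pos"],R.from_quat(s["tool_rot"]).as_matrix().round(3).tolist(),s["force"],s["finger_gap"])
for n,p in dict(tab=[.5265,-.033,.116],mk=[.4695,.0025,.058]).items():print(n,pix(w,np.array(p),True))
E
```

```text
0.1 [0.13722516 0.60910922 0.23043278] [[-0.976, 0.22, -0.001], [0.22, 0.976, -0.002], [0.0, -0.002, -1.0]] [ 0.05275903 -0.4030884  -0.70978779] 1.0016008610251208
tab [ 30.42678734 503.77071988]
mk [ 38.24048353 465.86639395]
```

View pics/w1.png

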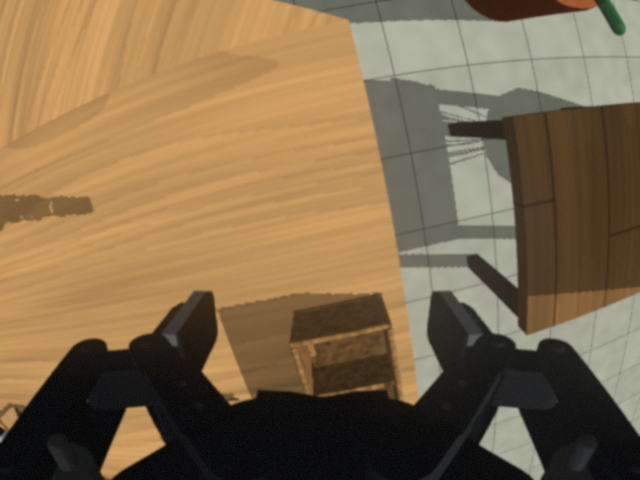

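The arm hasn't moved: the move calls were refused because every row needs all six keys. The wrist view only shows the start pose, with the fingers at about (200,300) and (440,300).

Emit:
{"fn": "move_arm", "kwargs": {
  "targets": [
    {"dx":0.6,"dy":-1,"dz":0,"rx":0,"ry":0,"rz":0.117},
    {"dx":0.6,"dy":-1,"dz":0,"rx":0,"ry":0,"rz":0.117},
    {"dx":0.6,"dy":-1,"dz":0,"rx":0,"ry":0,"rz":0.117},
    {"dx":0.6,"dy":-1,"dz":0,"rx":0,"ry":0,"rz":0.117},
    {"dx":0.6,"dy":-1,"dz":0,"rx":0,"ry":0,"rz":0.117},
    {"dx":0.6,"dy":-1,"dz":0,"rx":0,"ry":0,"rz":0.117},
    {"dx":0.6,"dy":-1,"dz":0,"rx":0,"ry":0,"rz":0.117},
    {"dx":0.6,"dy":-1,"dz":0,"rx":0,"ry":0,"rz":0.117},
    {"dx":0.6,"dy":-1,"dz":0,"rx":0,"ry":0,"rz":0.117},
    {"dx":0.6,"dy":-1,"dz":0,"rx":0,"ry":0,"rz":0.117}
  ],
  "claw": 47,
  "newtons": 35
}}

```text
t: 1.4
tcp_pos: [0.2878, 0.3587, 0.2312]
tool_rot: [-0.195, 0.981, -0.0, -0.0]
force: [0.3, 0.6, -1.0]
finger_gap: 0.469
gripper_force: 0.0
```

Emit:
{"fn": "move_arm", "kwargs": {
  "targets": [
    {"dx":0.6,"dy":-1,"dz":0,"rx":0,"ry":0,"rz":0},
    {"dx":0.6,"dy":-1,"dz":0,"rx":0,"ry":0,"rz":0},
    {"dx":0.6,"dy":-1,"dz":0,"rx":0,"ry":0,"rz":0},
    {"dx":0.6,"dy":-1,"dz":0,"rx":0,"ry":0,"rz":0},
    {"dx":0.6,"dy":-1,"dz":0,"rx":0,"ry":0,"rz":0},
    {"dx":0.6,"dy":-1,"dz":0,"rx":0,"ry":0,"rz":0},
    {"dx":0.6,"dy":-1,"dz":0,"rx":0,"ry":0,"rz":0},
    {"dx":0.6,"dy":-1,"dz":0,"rx":0,"ry":0,"rz":0},
    {"dx":0.6,"dy":-1,"dz":0,"rx":0,"ry":0,"rz":0},
    {"dx":0.6,"dy":-1,"dz":0,"rx":0,"ry":0,"rz":0}
  ]
}}

```text
t: 2.65
tcp_pos: [0.4377, 0.1088, 0.2312]
tool_rot: [-0.194, 0.981, 0.0, -0.0]
force: [-0.2, -0.2, 0.1]
finger_gap: 0.475
gripper_force: 0.0
```

Emit:
{"fn": "move_arm", "kwargs": {
  "targets": [
    {"dx":0.6,"dy":-0.95,"dz":-0.2,"rx":0,"ry":0,"rz":0},
    {"dx":0.6,"dy":-0.95,"dz":-0.2,"rx":0,"ry":0,"rz":0},
    {"dx":0.6,"dy":-0.95,"dz":-0.2,"rx":0,"ry":0,"rz":0},
    {"dx":0.6,"dy":-0.95,"dz":-0.2,"rx":0,"ry":0,"rz":0},
    {"dx":0.6,"dy":-0.95,"dz":-0.2,"rx":0,"ry":0,"rz":0},
    {"dx":0.6,"dy":-0.95,"dz":-0.2,"rx":0,"ry":0,"rz":0},
    {"dx":0,"dy":0,"dz":0,"rx":0,"ry":0,"rz":0},
    {"dx":0,"dy":0,"dz":0,"rx":0,"ry":0,"rz":0},
    {"dx":0,"dy":0,"dz":0,"rx":0,"ry":0,"rz":0},
    {"dx":0,"dy":0,"dz":0,"rx":0,"ry":0,"rz":0}
  ]
}}

```text
t: 3.9
tcp_pos: [0.5271, -0.0321, 0.2015]
tool_rot: [-0.195, 0.981, 0.0, 0.0]
force: [0.3, 1.0, 1.0]
finger_gap: 0.471
gripper_force: 0.0
```

```bash
python3 - <<'E'
from h import *
from scipy.spatial.transform import Rotation as R
s=sensors.sense();w=cams.camera_model("wrist");a=cams.snapshot("wrist")[:,:,::-1]
np.save("w1.npy",w,allow_pickle=True)
cv2.imwrite("pics/w2.png",a)
print(s["t"],s["tcp_pos"],R.from_quat(s["tool_rot"]).as_matrix().round(3).tolist(),s["force"],s["finger_gap"])
for n,p in dict(tab=[.5265,-.033,.116],mk=[.4695,.0025,.058]).items():print(n,pix(w,np.array(p),True))
E
```

```text
3.9 [ 0.52707583 -0.03208663  0.20152901] [[-0.924, -0.382, 0.0], [-0.382, 0.924, 0.0], [-0.0, 0.0, -1.0]] [0.34078832 0.98109267 1.01325575] 0.47058706528110505
tab [319.4731048  240.32706133]
mk [390.08686439 170.97099939]
```

View pics/w2.png

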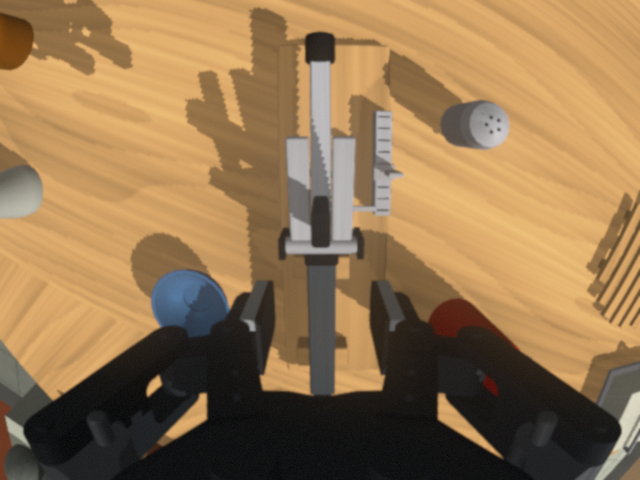

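The wrist view is well aligned: the leg runs vertically at u≈320, the tab spans about (320,197–245), the pointer is at (355–377,208) and the mark plate at about (393,173). I'll zoom in on this one.

```bash
python3 - <<'E'
import cv2
a=cv2.imread("pics/w2.png")[150:260,270:410]
cv2.imwrite("pics/z2.png",cv2.resize(a,(700,550),interpolation=cv2.INTER_CUBIC))
E
```

```text
(no output)
```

View pics/z2.png

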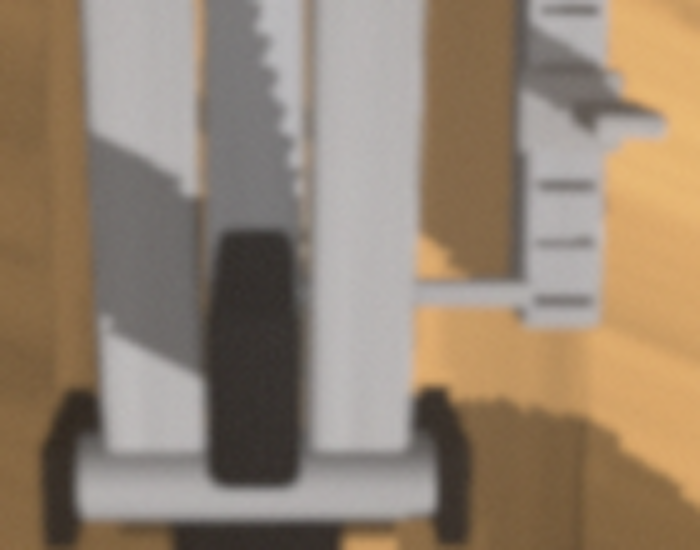

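```bash
cat > st.py <<'E'
from h import *
ex=np.array([-.924,-.382,0])
E
python3 - <<'E'
from st import *
w=np.load("w1.npy",allow_pickle=True).item()
z=lambda u,v:(270+u/5-.4,150+v/5-.4)
P=lambda u,v,h:at(w,*z(u,v),h,True)
tab=P(254,400,.116);lo=P(254,487,.116);hi=P(254,313,.116);pa=P(470,293,.045+.002);pb=P(525,293,.047);mk=P(635,126,.058)
ey=np.array([.382,-.924,0])
for n,p in dict(tab=tab,lo=lo,hi=hi,pa=pa,pb=pb,mk=mk).items():print(n,p.round(4),"along",round(ex@(p-tab),4),"across",round(ey@(p-tab),4))
c=ray(w,1,1,True)[0];print("cam",ex@(c-tab),c)
t=cams.camera_model("top");s=cams.camera_model("side")
for n,p in dict(tab=tab,mk=mk).items():print(n,pix(t,p),pix(s,p))
E
```

```text
tab [ 0.5197 -0.0352  0.116 ] along 0.0 across 0.0
lo [ 0.5304 -0.0308  0.116 ] along -0.0116 across 0.0
hi [ 0.5093 -0.0394  0.116 ] along 0.0113 across -0.0
pa [ 0.5063 -0.0028  0.047 ] along 0.0 across -0.035
pb [0.5028 0.0056 0.047 ] along 0.0001 across -0.0441
mk [0.4702 0.0085 0.058 ] along 0.0291 across -0.0593
cam 0.059764030964349395 [ 0.46407964 -0.05701982  0.34401   ]
tab [329.52923502 267.73831199] [317.90887288 255.06985448]
mk [309.47919442 292.59441632] [293.09338545 273.13298136]
```

Emit:
{"fn": "move_arm", "kwargs": {
  "targets": [
    {"dx":-0.1,"dy":-0.04,"dz":-0.54,"rx":0,"ry":0,"rz":0},
    {"dx":-0.1,"dy":-0.04,"dz":-0.54,"rx":0,"ry":0,"rz":0},
    {"dx":-0.1,"dy":-0.04,"dz":-0.54,"rx":0,"ry":0,"rz":0},
    {"dx":0,"dy":0,"dz":-0.54,"rx":0,"ry":0,"rz":0},
    {"dx":0,"dy":0,"dz":-0.54,"rx":0,"ry":0,"rz":0},
    {"dx":0,"dy":0,"dz":-0.54,"rx":0,"ry":0,"rz":0},
    {"dx":0,"dy":0,"dz":-0.54,"rx":0,"ry":0,"rz":0},
    {"dx":0,"dy":0,"dz":-0.54,"rx":0,"ry":0,"rz":0},
    {"dx":0,"dy":0,"dz":0,"rx":0,"ry":0,"rz":0},
    {"dx":0,"dy":0,"dz":0,"rx":0,"ry":0,"rz":0}
  ]
}}

```text
t: 5.2
tcp_pos: [0.5202, -0.0359, 0.0934]
tool_rot: [-0.194, 0.981, -0.0, 0.0]
force: [-0.5, -0.2, 0.6]
finger_gap: 0.468
gripper_force: 0.0
```

Emit:
{"fn": "move_arm", "kwargs": {
  "targets": [
    {"dx":0,"dy":0,"dz":0,"rx":0,"ry":0,"rz":0},
    {"dx":0,"dy":0,"dz":0,"rx":0,"ry":0,"rz":0},
    {"dx":0,"dy":0,"dz":0,"rx":0,"ry":0,"rz":0},
    {"dx":0,"dy":0,"dz":0,"rx":0,"ry":0,"rz":0},
    {"dx":0,"dy":0,"dz":0,"rx":0,"ry":0,"rz":0},
    {"dx":0,"dy":0,"dz":0,"rx":0,"ry":0,"rz":0},
    {"dx":0,"dy":0,"dz":0,"rx":0,"ry":0,"rz":0},
    {"dx":0,"dy":0,"dz":0,"rx":0,"ry":0,"rz":0},
    {"dx":0,"dy":0,"dz":0,"rx":0,"ry":0,"rz":0},
    {"dx":0,"dy":0,"dz":0,"rx":0,"ry":0,"rz":0}
  ],
  "claw": 0,
  "newtons": 35
}}

```text
t: 6.45
tcp_pos: [0.5204, -0.036, 0.0939]
tool_rot: [-0.194, 0.981, -0.0, 0.001]
force: [-0.6, 0.1, 5.8]
finger_gap: 0.133
gripper_force: 37.9
```

Emit:
{"fn": "move_arm", "kwargs": {
  "targets": [
    {"dx":-0.178,"dy":-0.074,"dz":0,"rx":0,"ry":0,"rz":0},
    {"dx":-0.178,"dy":-0.074,"dz":0,"rx":0,"ry":0,"rz":0},
    {"dx":-0.178,"dy":-0.074,"dz":0,"rx":0,"ry":0,"rz":0},
    {"dx":-0.178,"dy":-0.074,"dz":0,"rx":0,"ry":0,"rz":0},
    {"dx":-0.178,"dy":-0.074,"dz":0,"rx":0,"ry":0,"rz":0},
    {"dx":-0.178,"dy":-0.074,"dz":0,"rx":0,"ry":0,"rz":0},
    {"dx":0,"dy":0,"dz":0,"rx":0,"ry":0,"rz":0},
    {"dx":0,"dy":0,"dz":0,"rx":0,"ry":0,"rz":0},
    {"dx":0,"dy":0,"dz":0,"rx":0,"ry":0,"rz":0},
    {"dx":0,"dy":0,"dz":0,"rx":0,"ry":0,"rz":0}
  ]
}}

```text
t: 7.7
tcp_pos: [0.494, -0.0471, 0.0939]
tool_rot: [-0.194, 0.981, -0.0, 0.001]
force: [1.4, 1.2, 6.2]
finger_gap: 0.131
gripper_force: 38.0
```

```bash
python3 - <<'E'
from h import *
w=cams.camera_model("wrist");a=cams.snapshot("wrist")[:,:,::-1]
np.save("w3.npy",w,allow_pickle=True);cv2.imwrite("pics/w3.png",a)
p=pix(w,np.array([.4702,.0085,.058]),True);print(p)
u,v=[int(i) for i in p];u0,v0=u-80,v-60;print(u0,v0)
cv2.imwrite("pics/z3.png",cv2.resize(a[v0:v0+120,u0:u0+160],(800,600),interpolation=cv2.INTER_CUBIC))
E
```

```text
[434.78378984 266.55588154]
354 206
```

View pics/z3.png

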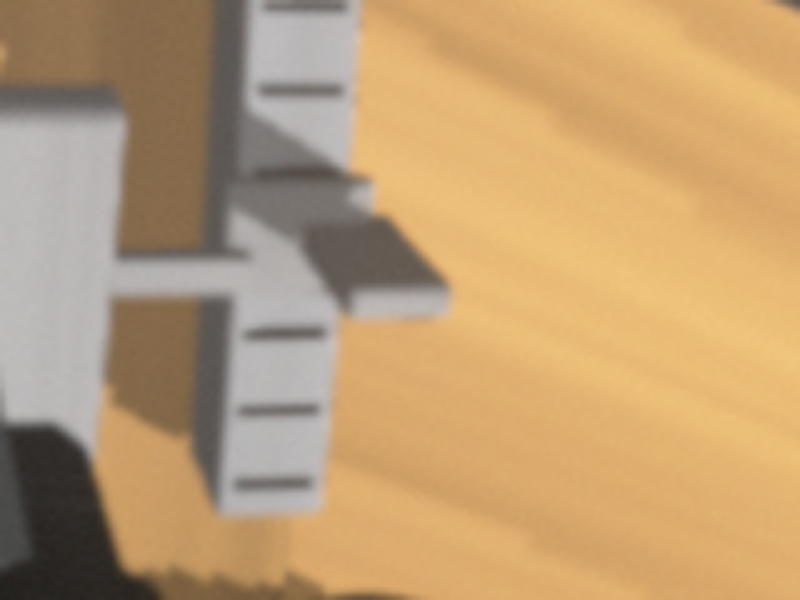

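The pointer bar, centred at zoom (180,278), is close to level with the mark plate, whose top strip is at zoom (400,302). I'll work out how far it is off, allowing for the height difference.

```bash
python3 - <<'E'
from st import *
w=np.load("w3.npy",allow_pickle=True).item()
P=lambda u,v,h:at(w,354+u/5-.4,206+v/5-.4,h,True)
p=P(180,279,.047);m=P(400,302,.058);b=P(345,235,.045)
print(p,m,"mark-pointer",ex@(m-p),"tab from tcp",ex@(sensors.sense()["tcp_pos"]-p))
E
```

```text
[ 0.47953073 -0.01211872  0.047     ] [0.47016494 0.00773212 0.058     ] mark-pointer 0.00107096752027979 tab from tcp -5.824437311321919e-05
```

Emit:
{"fn": "move_arm", "kwargs": {
  "targets": [
    {"dx":-0.04,"dy":-0.015,"dz":0,"rx":0,"ry":0,"rz":0},
    {"dx":-0.03,"dy":-0.015,"dz":0,"rx":0,"ry":0,"rz":0},
    {"dx":0,"dy":0,"dz":0,"rx":0,"ry":0,"rz":0},
    {"dx":0,"dy":0,"dz":0,"rx":0,"ry":0,"rz":0},
    {"dx":0,"dy":0,"dz":0,"rx":0,"ry":0,"rz":0},
    {"dx":0,"dy":0,"dz":0,"rx":0,"ry":0,"rz":0},
    {"dx":0,"dy":0,"dz":0,"rx":0,"ry":0,"rz":0},
    {"dx":0,"dy":0,"dz":0,"rx":0,"ry":0,"rz":0},
    {"dx":0,"dy":0,"dz":0,"rx":0,"ry":0,"rz":0},
    {"dx":0,"dy":0,"dz":0,"rx":0,"ry":0,"rz":0}
  ]
}}

```text
t: 9.0
tcp_pos: [0.4925, -0.0477, 0.0939]
tool_rot: [-0.194, 0.981, -0.0, 0.001]
force: [2.3, 1.3, 5.7]
finger_gap: 0.133
gripper_force: 38.0
```

Emit:
{"fn": "move_arm", "kwargs": {
  "targets": [
    {"dx":0,"dy":0,"dz":-0.06,"rx":0,"ry":0,"rz":0},
    {"dx":0,"dy":0,"dz":-0.06,"rx":0,"ry":0,"rz":0},
    {"dx":0,"dy":0,"dz":-0.06,"rx":0,"ry":0,"rz":0},
    {"dx":0,"dy":0,"dz":-0.06,"rx":0,"ry":0,"rz":0},
    {"dx":0,"dy":0,"dz":-0.06,"rx":0,"ry":0,"rz":0},
    {"dx":0,"dy":0,"dz":-0.06,"rx":0,"ry":0,"rz":0},
    {"dx":0,"dy":0,"dz":-0.06,"rx":0,"ry":0,"rz":0},
    {"dx":0,"dy":0,"dz":-0.06,"rx":0,"ry":0,"rz":0},
    {"dx":0,"dy":0,"dz":0,"rx":0,"ry":0,"rz":0},
    {"dx":0,"dy":0,"dz":0,"rx":0,"ry":0,"rz":0}
  ]
}}

```text
t: 10.25
tcp_pos: [0.4959, -0.0466, 0.0887]
tool_rot: [-0.194, 0.981, -0.001, 0.006]
force: [-2.6, 12.2, 60.1]
finger_gap: 0.129
gripper_force: 52.9
```

The arm is compliant and friction on the tab is high: 60 N vertical against 35 N of grip. I'll lower the grip so the tips can slide.

Emit:
{"fn": "move_arm", "kwargs": {
  "targets": [
    {"dx":0,"dy":0,"dz":0,"rx":0,"ry":0,"rz":0},
    {"dx":0,"dy":0,"dz":0,"rx":0,"ry":0,"rz":0},
    {"dx":0,"dy":0,"dz":0,"rx":0,"ry":0,"rz":0},
    {"dx":0,"dy":0,"dz":0,"rx":0,"ry":0,"rz":0},
    {"dx":0,"dy":0,"dz":0,"rx":0,"ry":0,"rz":0},
    {"dx":0,"dy":0,"dz":0,"rx":0,"ry":0,"rz":0},
    {"dx":0,"dy":0,"dz":0,"rx":0,"ry":0,"rz":0},
    {"dx":0,"dy":0,"dz":0,"rx":0,"ry":0,"rz":0},
    {"dx":0,"dy":0,"dz":0,"rx":0,"ry":0,"rz":0},
    {"dx":0,"dy":0,"dz":0,"rx":0,"ry":0,"rz":0}
  ],
  "newtons": 20
}}

```text
t: 11.5
tcp_pos: [0.4959, -0.0466, 0.0887]
tool_rot: [-0.194, 0.981, -0.001, 0.006]
force: [-3.5, 12.7, 59.3]
finger_gap: 0.139
gripper_force: 52.9
```

```bash
python3 - <<'E'
from h import *
w=cams.camera_model("wrist");a=cams.snapshot("wrist")[:,:,::-1]
np.save("w4.npy",w,allow_pickle=True);cv2.imwrite("pics/w4.png",a)
p=pix(w,np.array([.4702,.0085,.058]),True);print(p)
u,v=[int(i) for i in p];u0,v0=u-120,v-60;print(u0,v0)
cv2.imwrite("pics/z4.png",cv2.resize(a[v0:v0+120,u0:u0+160],(800,600),interpolation=cv2.INTER_CUBIC))
E
```

```text
[438.79160793 266.13039049]
318 206
```

View pics/z4.png

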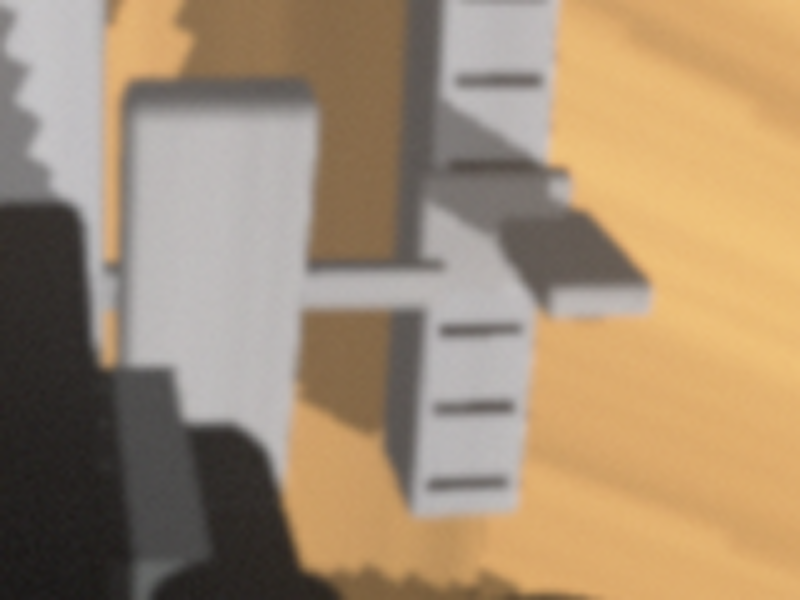

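```bash
python3 - <<'E'
from st import *
w=np.load("w4.npy",allow_pickle=True).item()
P=lambda u,v,h:at(w,318+u/5-.4,206+v/5-.4,h,True)
p=P(350,290,.047);m=P(600,301,.058)
s=sensors.sense()
print(p,m,"mark-pointer",ex@(m-p),"tcp-pointer",ex@(s["tcp_pos"]-p),s["tcp_pos"],s["gripper_force"],s["t"])
E
```

```text
[ 0.48198799 -0.01374665  0.047     ] [0.47027751 0.00780572 0.058     ] mark-pointer 0.002587480164829137 tcp-pointer -0.0003050380749119831 [ 0.49588192 -0.04655542  0.08867616] 52.86772906780243 11.55
```

Emit:
{"fn": "move_arm", "kwargs": {
  "targets": [
    {"dx":0,"dy":0,"dz":0.06,"rx":0,"ry":0,"rz":0},
    {"dx":0,"dy":0,"dz":0.06,"rx":0,"ry":0,"rz":0},
    {"dx":0,"dy":0,"dz":0.06,"rx":0,"ry":0,"rz":0},
    {"dx":0,"dy":0,"dz":0.06,"rx":0,"ry":0,"rz":0},
    {"dx":0,"dy":0,"dz":0,"rx":0,"ry":0,"rz":0},
    {"dx":0,"dy":0,"dz":0,"rx":0,"ry":0,"rz":0},
    {"dx":0,"dy":0,"dz":0,"rx":0,"ry":0,"rz":0},
    {"dx":0,"dy":0,"dz":0,"rx":0,"ry":0,"rz":0},
    {"dx":0,"dy":0,"dz":0,"rx":0,"ry":0,"rz":0},
    {"dx":0,"dy":0,"dz":0,"rx":0,"ry":0,"rz":0}
  ]
}}

```text
t: 12.8
tcp_pos: [0.4933, -0.0474, 0.089]
tool_rot: [-0.194, 0.981, -0.001, 0.003]
force: [0.6, 3.7, 13.9]
finger_gap: 0.131
gripper_force: 46.1
```

Emit:
{"fn": "move_arm", "kwargs": {
  "targets": [
    {"dx":0,"dy":0,"dz":0.02,"rx":0,"ry":0,"rz":0},
    {"dx":0,"dy":0,"dz":0,"rx":0,"ry":0,"rz":0},
    {"dx":0,"dy":0,"dz":0,"rx":0,"ry":0,"rz":0},
    {"dx":0,"dy":0,"dz":0,"rx":0,"ry":0,"rz":0},
    {"dx":0,"dy":0,"dz":0,"rx":0,"ry":0,"rz":0},
    {"dx":0,"dy":0,"dz":0,"rx":0,"ry":0,"rz":0},
    {"dx":0,"dy":0,"dz":0,"rx":0,"ry":0,"rz":0},
    {"dx":0,"dy":0,"dz":0,"rx":0,"ry":0,"rz":0},
    {"dx":0,"dy":0,"dz":0,"rx":0,"ry":0,"rz":0},
    {"dx":0,"dy":0,"dz":0,"rx":0,"ry":0,"rz":0}
  ],
  "claw": 0,
  "newtons": 20
}}

```text
t: 14.05
tcp_pos: [0.4932, -0.0475, 0.089]
tool_rot: [-0.194, 0.981, -0.001, 0.002]
force: [1.2, 3.7, 9.6]
finger_gap: 0.136
gripper_force: 45.5
```

Emit:
{"fn": "move_arm", "kwargs": {
  "targets": [
    {"dx":0,"dy":0,"dz":0.08,"rx":0,"ry":0,"rz":0},
    {"dx":0,"dy":0,"dz":0.08,"rx":0,"ry":0,"rz":0},
    {"dx":0,"dy":0,"dz":0.08,"rx":0,"ry":0,"rz":0},
    {"dx":0,"dy":0,"dz":0,"rx":0,"ry":0,"rz":0},
    {"dx":0,"dy":0,"dz":0,"rx":0,"ry":0,"rz":0},
    {"dx":0,"dy":0,"dz":-0.06,"rx":0,"ry":0,"rz":0},
    {"dx":0,"dy":0,"dz":-0.06,"rx":0,"ry":0,"rz":0},
    {"dx":0,"dy":0,"dz":-0.06,"rx":0,"ry":0,"rz":0},
    {"dx":0,"dy":0,"dz":-0.06,"rx":0,"ry":0,"rz":0},
    {"dx":0,"dy":0,"dz":0,"rx":0,"ry":0,"rz":0}
  ]
}}

```text
t: 15.3
tcp_pos: [0.4925, -0.0477, 0.0894]
tool_rot: [-0.194, 0.981, -0.001, 0.001]
force: [2.2, -0.1, 4.8]
finger_gap: 0.133
gripper_force: 44.2
```

Emit:
{"fn": "move_arm", "kwargs": {
  "targets": [
    {"dx":-0.01,"dy":-0.005,"dz":-0.06,"rx":0,"ry":0,"rz":0},
    {"dx":-0.01,"dy":-0.005,"dz":-0.06,"rx":0,"ry":0,"rz":0},
    {"dx":-0.01,"dy":-0.005,"dz":-0.06,"rx":0,"ry":0,"rz":0},
    {"dx":-0.01,"dy":-0.005,"dz":-0.06,"rx":0,"ry":0,"rz":0},
    {"dx":0,"dy":0,"dz":0,"rx":0,"ry":0,"rz":0},
    {"dx":0,"dy":0,"dz":0,"rx":0,"ry":0,"rz":0},
    {"dx":0,"dy":0,"dz":0,"rx":0,"ry":0,"rz":0},
    {"dx":0,"dy":0,"dz":0,"rx":0,"ry":0,"rz":0},
    {"dx":0,"dy":0,"dz":0,"rx":0,"ry":0,"rz":0},
    {"dx":0,"dy":0,"dz":0,"rx":0,"ry":0,"rz":0}
  ],
  "claw": 11,
  "newtons": 20
}}

```text
t: 16.55
tcp_pos: [0.4942, -0.0472, 0.0889]
tool_rot: [-0.194, 0.981, -0.001, 0.005]
force: [-1.6, 9.0, 49.7]
finger_gap: 0.128
gripper_force: 51.0
```

Emit:
{"fn": "move_arm", "kwargs": {
  "targets": [
    {"dx":-0.01,"dy":-0.004,"dz":-0.05,"rx":0,"ry":0,"rz":0},
    {"dx":-0.01,"dy":-0.004,"dz":-0.05,"rx":0,"ry":0,"rz":0},
    {"dx":-0.01,"dy":-0.004,"dz":-0.05,"rx":0,"ry":0,"rz":0},
    {"dx":-0.01,"dy":-0.004,"dz":-0.05,"rx":0,"ry":0,"rz":0},
    {"dx":-0.01,"dy":-0.004,"dz":-0.05,"rx":0,"ry":0,"rz":0},
    {"dx":-0.01,"dy":-0.004,"dz":-0.05,"rx":0,"ry":0,"rz":0},
    {"dx":0,"dy":0,"dz":0,"rx":0,"ry":0,"rz":0},
    {"dx":0,"dy":0,"dz":0,"rx":0,"ry":0,"rz":0},
    {"dx":0,"dy":0,"dz":0,"rx":0,"ry":0,"rz":0},
    {"dx":0,"dy":0,"dz":0,"rx":0,"ry":0,"rz":0}
  ]
}}

```text
t: 17.8
tcp_pos: [0.4945, -0.0472, 0.0843]
tool_rot: [-0.194, 0.981, -0.002, 0.008]
force: [-3.2, 13.1, 72.5]
finger_gap: 0.135
gripper_force: 62.3
```

Emit:
{"fn": "move_arm", "kwargs": {
  "targets": [
    {"dx":0,"dy":0,"dz":0.1,"rx":0,"ry":0,"rz":0},
    {"dx":0,"dy":0,"dz":0.1,"rx":0,"ry":0,"rz":0},
    {"dx":0,"dy":0,"dz":0.1,"rx":0,"ry":0,"rz":0},
    {"dx":0,"dy":0,"dz":0.06,"rx":0,"ry":0,"rz":0},
    {"dx":0,"dy":0,"dz":0,"rx":0,"ry":0,"rz":0},
    {"dx":0,"dy":0,"dz":0,"rx":0,"ry":0,"rz":0},
    {"dx":0,"dy":0,"dz":0,"rx":0,"ry":0,"rz":0},
    {"dx":0,"dy":0,"dz":0,"rx":0,"ry":0,"rz":0},
    {"dx":0,"dy":0,"dz":0,"rx":0,"ry":0,"rz":0},
    {"dx":0,"dy":0,"dz":0,"rx":0,"ry":0,"rz":0}
  ],
  "claw": 12.5,
  "newtons": 20
}}

```text
t: 19.05
tcp_pos: [0.4904, -0.0487, 0.0847]
tool_rot: [-0.194, 0.981, -0.001, 0.002]
force: [2.2, 2.3, 13.9]
finger_gap: 0.129
gripper_force: 53.5
```

Emit:
{"fn": "move_arm", "kwargs": {
  "targets": [
    {"dx":0,"dy":0,"dz":0.05,"rx":0,"ry":0,"rz":0},
    {"dx":0,"dy":0,"dz":0,"rx":0,"ry":0,"rz":0},
    {"dx":0,"dy":0,"dz":0,"rx":0,"ry":0,"rz":0},
    {"dx":0,"dy":0,"dz":0,"rx":0,"ry":0,"rz":0},
    {"dx":0,"dy":0,"dz":0,"rx":0,"ry":0,"rz":0},
    {"dx":0,"dy":0,"dz":0,"rx":0,"ry":0,"rz":0},
    {"dx":0,"dy":0,"dz":0,"rx":0,"ry":0,"rz":0},
    {"dx":0,"dy":0,"dz":0,"rx":0,"ry":0,"rz":0},
    {"dx":0,"dy":0,"dz":0,"rx":0,"ry":0,"rz":0},
    {"dx":0,"dy":0,"dz":0,"rx":0,"ry":0,"rz":0}
  ],
  "claw": 13.7,
  "newtons": 20
}}

```text
t: 20.3
tcp_pos: [0.4894, -0.049, 0.0847]
tool_rot: [-0.194, 0.981, -0.0, 0.0]
force: [2.7, 0.1, 6.0]
finger_gap: 0.136
gripper_force: 18.0
```

Emit:
{"fn": "move_arm", "kwargs": {
  "targets": [
    {"dx":0,"dy":0,"dz":-0.05,"rx":0,"ry":0,"rz":0},
    {"dx":0,"dy":0,"dz":-0.05,"rx":0,"ry":0,"rz":0},
    {"dx":0,"dy":0,"dz":-0.05,"rx":0,"ry":0,"rz":0},
    {"dx":0,"dy":0,"dz":-0.05,"rx":0,"ry":0,"rz":0},
    {"dx":0,"dy":0,"dz":-0.05,"rx":0,"ry":0,"rz":0},
    {"dx":0,"dy":0,"dz":-0.05,"rx":0,"ry":0,"rz":0},
    {"dx":0,"dy":0,"dz":-0.05,"rx":0,"ry":0,"rz":0},
    {"dx":0,"dy":0,"dz":-0.05,"rx":0,"ry":0,"rz":0},
    {"dx":0,"dy":0,"dz":0,"rx":0,"ry":0,"rz":0},
    {"dx":0,"dy":0,"dz":0,"rx":0,"ry":0,"rz":0}
  ]
}}

```text
t: 21.55
tcp_pos: [0.4901, -0.0488, 0.0775]
tool_rot: [-0.194, 0.981, -0.001, 0.002]
force: [-0.1, 2.8, 30.5]
finger_gap: 0.139
gripper_force: 24.9
```

Emit:
{"fn": "move_arm", "kwargs": {
  "targets": [
    {"dx":0,"dy":0,"dz":-0.06,"rx":0,"ry":0,"rz":0},
    {"dx":0,"dy":0,"dz":-0.06,"rx":0,"ry":0,"rz":0},
    {"dx":0,"dy":0,"dz":-0.06,"rx":0,"ry":0,"rz":0},
    {"dx":0,"dy":0,"dz":-0.06,"rx":0,"ry":0,"rz":0},
    {"dx":0,"dy":0,"dz":-0.06,"rx":0,"ry":0,"rz":0},
    {"dx":0,"dy":0,"dz":-0.06,"rx":0,"ry":0,"rz":0},
    {"dx":0,"dy":0,"dz":-0.06,"rx":0,"ry":0,"rz":0},
    {"dx":0,"dy":0,"dz":-0.06,"rx":0,"ry":0,"rz":0},
    {"dx":0,"dy":0,"dz":0,"rx":0,"ry":0,"rz":0},
    {"dx":0,"dy":0,"dz":0,"rx":0,"ry":0,"rz":0}
  ]
}}

```text
t: 22.8
tcp_pos: [0.4898, -0.0489, 0.0654]
tool_rot: [-0.194, 0.981, -0.001, 0.001]
force: [0.7, 3.3, 29.5]
finger_gap: 0.134
gripper_force: 24.4
```

```bash
python3 - <<'E'
from h import *
w=cams.camera_model("wrist");a=cams.snapshot("wrist")[:,:,::-1]
np.save("w5.npy",w,allow_pickle=True);cv2.imwrite("pics/w5.png",a)
p=pix(w,np.array([.4702,.0085,.058]),True);print(p)
u,v=[int(i) for i in p];u0,v0=u-130,v-60;print(u0,v0)
cv2.imwrite("pics/z5.png",cv2.resize(a[v0:v0+120,u0:u0+160],(800,600),interpolation=cv2.INTER_CUBIC))
E
```

```text
[450.7164307 297.2614979]
320 237
```

View pics/z5.png

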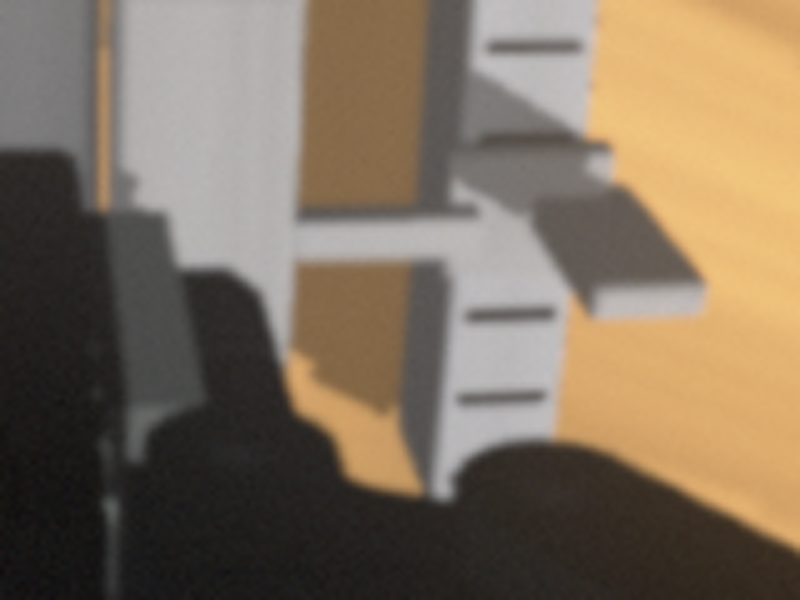

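The prong is now level under the fingertips. The pointer bar is centred at zoom (370,240) and the mark's top strip at (650,302).

```bash
python3 - <<'E'
from st import *
w=np.load("w5.npy",allow_pickle=True).item()
P=lambda u,v,h:at(w,320+u/5-.4,237+v/5-.4,h,True)
p=P(350,240,.047);m=P(648,301,.058)
s=sensors.sense()
print(p,m,"mark-pointer",ex@(m-p),"tcp-pointer",ex@(s["tcp_pos"]-p),s["gripper_force"],s["t"])
E
```

```text
[ 0.47849506 -0.01783012  0.047     ] [0.47025515 0.00766254 0.058     ] mark-pointer -0.002124517371896814 tcp-pointer 0.0014478246808085618 24.378187014151955 22.85
```

Emit:
{"fn": "move_arm", "kwargs": {
  "targets": [
    {"dx":0.02,"dy":0.008,"dz":-0.04,"rx":0,"ry":0,"rz":0},
    {"dx":0.02,"dy":0.008,"dz":-0.04,"rx":0,"ry":0,"rz":0},
    {"dx":0.02,"dy":0.008,"dz":-0.04,"rx":0,"ry":0,"rz":0},
    {"dx":0,"dy":0,"dz":0,"rx":0,"ry":0,"rz":0},
    {"dx":0,"dy":0,"dz":0,"rx":0,"ry":0,"rz":0},
    {"dx":0,"dy":0,"dz":0,"rx":0,"ry":0,"rz":0},
    {"dx":0,"dy":0,"dz":0,"rx":0,"ry":0,"rz":0},
    {"dx":0,"dy":0,"dz":0,"rx":0,"ry":0,"rz":0},
    {"dx":0,"dy":0,"dz":0,"rx":0,"ry":0,"rz":0},
    {"dx":0,"dy":0,"dz":0,"rx":0,"ry":0,"rz":0}
  ]
}}

```text
t: 24.1
tcp_pos: [0.4899, -0.0488, 0.0646]
tool_rot: [-0.195, 0.981, -0.001, 0.0]
force: [-6.0, -2.1, 51.4]
finger_gap: 0.137
gripper_force: 37.0
```

```bash
python3 - <<'E'
from h import *
w=cams.camera_model("wrist");a=cams.snapshot("wrist")[:,:,::-1];np.save("w6.npy",w,allow_pickle=True)
s=cams.snapshot("side")[:,:,::-1]
p=pix(w,np.array([.4702,.0085,.058]),True);u,v=[int(i) for i in p];u0,v0=u-130,v-70;print(u0,v0)
f=lambda i:cv2.resize(i,(400,600),interpolation=cv2.INTER_CUBIC)
cv2.imwrite("pics/z6.png",np.hstack([f(a[v0:v0+120,u0+65:u0+145]),f(s[215:335,270:350])]))
E
```

```text
321 227
```

View pics/z6.png

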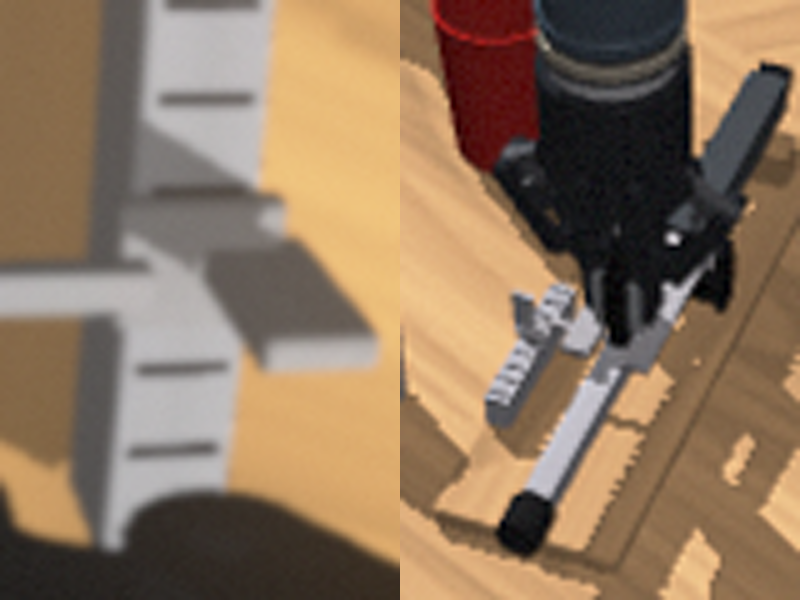

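Force rose about 22 N over 0.8 mm, so the lever is on its stop. In the picture the pointer is at zoom (60,290) and the mark strip at (320,352). I'll check the offset once more.

```bash
python3 - <<'E'
from st import *
w=np.load("w6.npy",allow_pickle=True).item()
P=lambda u,v,h:at(w,386+u/5-.4,227+v/5-.4,h,True)
p=P(60,290,.047);m=P(320,352,.058)
s=sensors.sense()
print(p,m,"mark-pointer",ex@(m-p),s["gripper_force"],s["force"],s["tcp_pos"],s["t"])
E
```

```text
[ 0.47687082 -0.01443506  0.047     ] [0.47008826 0.00752472 0.058     ] mark-pointer -0.002121559371600014 36.99281673878431 [-7.39299874 -1.71460123 51.51952714] [ 0.48988999 -0.04884864  0.06461034] 24.2
```

```bash
python3 -c "
from station import order;print(order.sign_off())"
```

```text
the job is handed in; nothing more can be done
None
```

I handed the job in with the leg still pinched at 37 N, the pointer measured about 2 mm past the mark (limit 5 mm), and the cam lever pressed onto its closed stop, judged from the force and fingertip height; sign-off returned no verdict.

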